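Slide a dovetailed board to the stop of a clamping jig and nip it with the cam lever

TASK

The pine board with the dovetails lies loose in the clamping jig, short of the jig's end stop. Using only a fingertip, push the board along until its plain end is right up against the end stop, then push the arm of the wooden cam lever round, clockwise seen from above, until the cam has nipped the board tightly between itself and the fence, and leave it clamped there with the robot clear. Do not lift the board, and leave the chisel, mallet, offcut and tape measure where they are.

Things in the scene. Friction and masses are not known exactly. Their poses are not given: they have to be found in the camera images.
- jig: clamping jig, fixed to the bench: plywood base 216 x 370 x 15 mm (x, y, z), fence along its near side, end stop at its left end, cam lever on its far side. Origin: centre of the base's underside. x points away from the robot (fence to cam), y left (to the end stop), z up; turned up to 0.2 rad. Fence and end stop are 28 mm wide and stand 18 mm above the base.
- fence: the fence: straight wooden strip 366 mm long screwed to the base along its near side, fixed. Its frame coincides with that of the jig; its working face is at x = -78 mm, facing +x.
- fence_face (a point): point at the middle of the foot of the fence's working face, on the top of the base (15 mm above the bench); at x -78, y 0 mm in the jig's frame. Axes as the jig's.
- stop_face (a point): point at the middle of the foot of the end stop's working face, on the base's top (15 mm above the bench); at x -17, y 150 mm in the jig's frame. Axes as the jig's; with the board home its centre is at x = 0, y = -120 mm in this frame.
- tail_board: loose pine board 122 x 240 x 13 mm (x, y, z), about 0.2 kg, flat on the base between fence and cam, long side along the jig's y within 0.02 rad. Origin: centre of its underside; its own x and y point against the jig's. Plain end at its -y, towards the end stop; the end with the dovetails, at its +y, can be pushed as a flat face. Starts 25 to 65 mm short of the stop and 1 to 5 mm off the fence.
- lever_pivot (a point): point on the upright axis of the cam lever, at the height of the lever's top face (37 mm above the bench). Axes as the jig's. The cam round it is a wooden disc of 28 mm radius, its centre 7 mm off the axis. Pushing the nipped lever on takes about 5 N at 105 mm from the axis at joint 1.85 and 9 N at 1.97, where the board is firmly held.
- lever_end (a point): point near the free end of the lever's arm, on the middle of its top face, 135 mm from the pivot axis; the line from lever_pivot to here is the arm's middle line. The arm is straight, 22 mm wide, 20 mm thick (17 to 37 mm above the bench), its end rounded to 13 mm radius about this point. It overhangs the base and the bench's lower tool trough.
- cam_lever (a joint): angle of the cam lever, rad, growing clockwise seen from above: 0 open, 2.25 hard end. The arm points 0.70 rad left of the jig's x at 0, and right, along the board, at 2.25. Starts at 0.1 to 0.7. The cam meets a board lying on the fence at about 1.7 and squeezes it harder from there on. Turns stiffly (0.1 N m), stays where left; the nipped cam does not slip back.
- chisel: paring chisel with a round wooden handle, 34 x 224 x 34 mm (x, y, z), lying loose on the bench to the right of the jig; origin centre of its underside, handle towards its +y. Leave it.
- mallet: wooden mallet, 104 x 258 x 60 mm, lying loose on the bench to the right of the chisel; origin centre of its underside, head at its +y end. Leave it.
- offcut: cherry offcut, 30 x 120 x 30 mm, lying loose to the left of the jig; origin centre of its underside. Leave it.
- tape: pocket tape measure, 38 x 62 x 54 mm, standing loose to the left of the jig, nearer the robot than the offcut; origin centre of its underside. Leave it.

How it is judged (in metres and radians):
On the way, in this order (a step that is already met when the one before it is completed fails the run):
1. the board's plain end is against the end stop (within 3 mm), the cam still open (y of tail_board in the frame of stop_face above -0.123 m and value of joint cam_lever below 1.5 rad), for 0.2 s.
2. the cam lever is pushed round and the board is nipped against the fence with more than 20 N (contact force between tail_board and fence above 20 N and value of joint cam_lever above 1.6 rad), for 0.2 s.
At the end, for the whole second after the job is handed in: The board lies flat on the jig's base at rest, its plain end within 3 mm of the end stop, its edge within 2 mm of the fence and parallel to it within 0.02 rad, pressed on the fence with more than 20 N by the cam, lever past 1.6 rad (all of step 2 and y of tail_board in the frame of stop_face above -0.123 m and x of tail_board in the frame of fence_face below 0.063 m and z of tail_board in the frame of stop_face below 0.003 m and angle between the y axis of tail_board and the y axis of jig, either way round below 0.02 rad and linear speed of tail_board below 0.01 m/s); the robot touches nothing.
It fails at once if the board is lifted or tipped off the base (z of tail_board in the frame of stop_face above 0.006 m or angle between tail_board's own z axis and vertical above 0.06 rad).
It fails at once if the chisel is shifted by more than 15 mm (distance of chisel from where it was at the start of the episode above 0.015 m).
It fails at once if the offcut is shifted by more than 15 mm (distance of offcut from where it was at the start of the episode above 0.015 m).
It fails at once if the tape is shifted by more than 15 mm (distance of tape from where it was at the start of the episode above 0.015 m).
It fails at once if the mallet is shifted by more than 15 mm (distance of mallet from where it was at the start of the episode above 0.015 m).
It also fails if it takes over 51 s, if anything falls off the work surface, if the arm or the gripper's body presses on something with over 40 N, if the wrist force passes 120 N, or if a joint passes its speed limit or range.

ROBOT

A 7-joint arm with a two-finger parallel gripper is mounted at the origin on a cart in front of the work surface, level with it; the furniture and walls round the work are solid. World frame = base frame: x ahead of the robot, y to its left, z up, the work surface at z = 0. Lengths are in mm, angles in rad, forces in N, time in s.
With the tool pointing down it reaches from about 400 to 875 mm from the base axis. Payload 4.4 kg.
Tool frame: the origin (TCP) lies on the centre line of the jaws, within the pads' length; the fingertips stand 11 mm ahead of it and the grasp point (between the pads) lies 8 mm behind it (ctrl.tips_ahead is the distance from the TCP to the fingertips, in mm); z points along the fingers, y is the line along which they close (so a half turn about z gives the same grasp; the last joint's range is limited). The gripper opens to 85 mm and grips with 20 to 120 N. Pads are 22 mm wide; open, the fingers measure 114 mm over their backs; the gripper's body (76 mm by 85 mm) begins 54 mm behind the grasp point. The pads swing forward as they close: fully open they stand 13 mm farther back than shut.
Start: joints at [-0.066, 0.628, 0.038, 1.517, -0.027, 0.996, -0.02], TCP at [650.014, 0.027, 242.313] pointing down, gripper open.
Joint ranges: [-3.06, 3.06], [-0.37, 2.12], [-1.25, 1.32], [0.18, 2.47], [-1.1, 4.24], [0.23, 1.98], [-2.94, 2.94]. Speed limits (rad/s): [2.57, 2.57, 3.14, 3.14, 3.14, 3.14, 3.14].

INTERFACE

Orientations are given as [roll, pitch, yaw] about the fixed x, y, z axes, in that order (R = Rz(yaw) Ry(pitch) Rx(roll)).
In Python, from cell import ctrl, eyes, job gives the robot as it stands. The module is installed in compiled form; this text tells all that it offers.
- The arm moves only by the tool carry_out, never from a script. Its argument "moves" is a list of rows, each an object of numbers: "tx", "ty", "tz": the shift along the tool's x, y, z as a fraction of full scale; "twist": the turn about the tool's z as a fraction of full scale; "fingers": the opening, from 0 (shut) to 1 (fully open). In form: [{"tx": .., "ty": .., "tz": .., "twist": .., "fingers": ..}, ...]. A call has 1 to 12 rows; each row shifts and turns the commanded pose from where the row before left it, along the tool's axes as they then stand; what a row does not reach is not made up. Full scale, the value 1, is 0.3 m for a shift and pi rad for a turn. A row lasts 1/8 s, in which the tool goes at most 62.5 mm and 10.7 degrees, less where a joint would pass 70% of its speed; a pose out of reach is approached as far as the arm can. A call with a number of a shift or a turn outside -1 to 1 is refused whole. A call with a gripper value outside its range is refused whole. The fingers move at their own pace and stop on an object; the grip force is fixed at half the most. Time passes only in rows, so rows that do not move let the fingers close. It gives the time, the measured TCP pose, the force, the opening and the grip force at its end, in the units of the state.
- ctrl.read_state(): the state, without advancing time (a new reading comes with each control period).
- eyes.get_image(name): name is "scene" or "side" or "wrist"; returns a dict with "color" (480x640x3 uint8, blue, green, red), "fovy" (degrees; the focal length in pixels is half the picture's height over the tangent of half this angle, whatever the lens; pixels are square), "cx", "cy" (the principal point, pixels), "world_from_camera" (4x4, takes a point from camera to world coordinates). Camera axes: x right, y up, looking along -z (the intrinsics and any distortion apply to the point x, -y, -z); pixel columns grow to the right and rows downward; lengths in mm; the calibration is good to about 2 mm. A picture is of the moment at which its call begins. There is no depth.
- job.finish_job(): hands the job in; it is judged then, once.
The state is a dict: "clock": time; "qpos": joint angles; "qd": joint speeds; "tau": joint torques, N m; "eef_pos": TCP position; "tool_rot": TCP orientation; "force": force on the tool from outside, world axes, zero at the start; "torque": the same for the moment, N m; "width": finger opening in mm; "gripper_force": force on a finger pad.
Only numpy, scipy, OpenCV 4.12 (cv2) and the standard library are available. Lean on these libraries where they do the work, as an engineer would, in place of code of your own. Each camera call takes 0.05 s, during which the arm holds its last target. There are 200 camera calls.

## Working session

There is one attempt and no reset: what is moved stays moved. The work goes in short steps, Python scripts to look and compute and a tool call to move; the robot and the scene stay as the last step left them, time stands still between calls to the robot, and variables do not carry over. Pictures are saved under pics/ and viewed, at most 10 in all, crops included, and the job is handed in when it is done.

Besides the shell and the picture viewer there is one more tool, called as name(argument=value, ...), one argument or row to a line, values as JSON. carry_out: Moves the arm, as the interface text tells. Its arguments: {"type":"object","properties":{"moves":{"type":"array","items":{"type":"object","properties":{"tx":{"type":"number","minimum":-1,"maximum":1},"ty":{"type":"number","minimum":-1,"maximum":1},"tz":{"type":"number","minimum":-1,"maximum":1},"twist":{"type":"number","minimum":-1,"maximum":1},"fingers":{"type":"number"}}}}},"required":["moves"]}

```bash
mkdir -p pics
cat > h.py <<'E'
import numpy as np, cv2
from cell import ctrl, eyes, job
def grab(n, fn=None):
    d=eyes.get_image(n)
    if fn: cv2.imwrite('pics/'+fn,d['color'])
    return d
def ray(d,u,v,z):
    f=240/np.tan(np.radians(d['fovy'])/2); T=np.array(d['world_from_camera'])
    r=T[:3,:3]@np.array([(u-d['cx'])/f,-(v-d['cy'])/f,-1]); o=T[:3,3]
    return o+r*(z-o[2])/r[2]
def proj(d,p):
    f=240/np.tan(np.radians(d['fovy'])/2); T=np.array(d['world_from_camera'])
    c=T[:3,:3].T@(np.array(p)-T[:3,3]); return d['cx']+f*c[0]/-c[2], d['cy']-f*c[1]/-c[2]
E
python3 - <<'E'
from h import *
import pickle
D={n:grab(n,n+'0.png') for n in('scene','wrist','side')}
pickle.dump(D,open('d0.pkl','wb'))
for n,d in D.items(): print(n,d.keys(),d['fovy'],d['cx'],d['cy'],np.round(d['world_from_camera'],3).tolist())
print(ctrl.read_state())
E
```

```text
scene dict_keys(['color', 'fovy', 'cx', 'cy', 'world_from_camera']) 42.90690405606967 319.6272066843125 242.6370735296646 [[0.693, 0.336, -0.637, -449.492], [-0.721, 0.337, -0.606, -1000.218], [0.011, 0.879, 0.476, 780.098], [0.0, 0.0, 0.0, 1.0]]
wrist dict_keys(['color', 'fovy', 'cx', 'cy', 'world_from_camera']) 68.67625596063172 319.4052620759908 242.86962032307403 [[1.0, -0.001, 0.001, 648.278], [0.001, 0.953, 0.303, 77.106], [-0.002, -0.303, 0.953, 372.695], [0.0, 0.0, 0.0, 1.0]]
side dict_keys(['color', 'fovy', 'cx', 'cy', 'world_from_camera']) 54.00230717062117 313.44828664209496 234.71419442267543 [[0.897, 0.195, -0.398, -4.814], [-0.443, 0.356, -0.823, -1180.791], [-0.019, 0.914, 0.405, 618.318], [0.0, 0.0, 0.0, 1.0]]
{'clock': 0.15, 'qpos': array([-0.06577486,  0.6291586 ,  0.03847213,  1.51812672, -0.02699891,
        0.99633942, -0.01998369]), 'qd': array([-4.21145853e-04, -4.09064103e-03, -5.84486002e-04, -2.58636652e-03,
       -9.67008381e-05,  6.53143249e-04,  4.33377186e-05]), 'tau': array([ 2.19518879e-03, -5.63800478e+01,  1.22790758e+00, -1.93650573e+01,
        1.11919764e-02,  7.40401709e-03, -1.44664841e-05]), 'eef_pos': array([6.49531594e+02, 2.26100146e-03, 2.41588325e+02]), 'tool_rot': array([-3.14007932e+00,  2.38766907e-05,  1.57076916e+00]), 'force': array([ 0.24868228,  0.08177456, -0.26799931]), 'torque': array([ 0.02971511,  0.02304659, -0.01870046]), 'gripper_force': 0.0, 'width': 85.435452970814}
```

View pics/scene0.png

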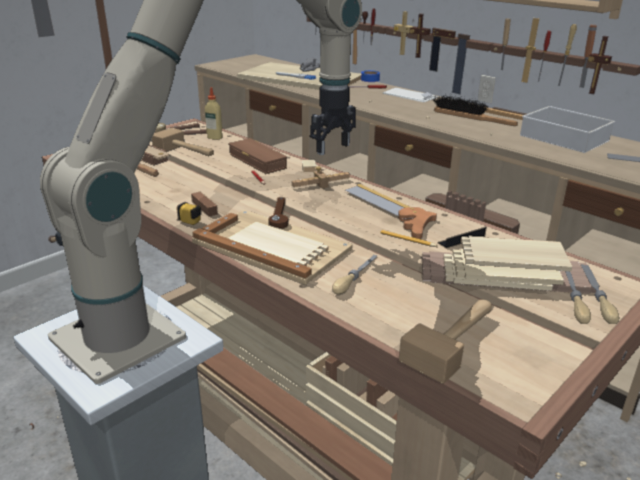

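View pics/wrist0.png

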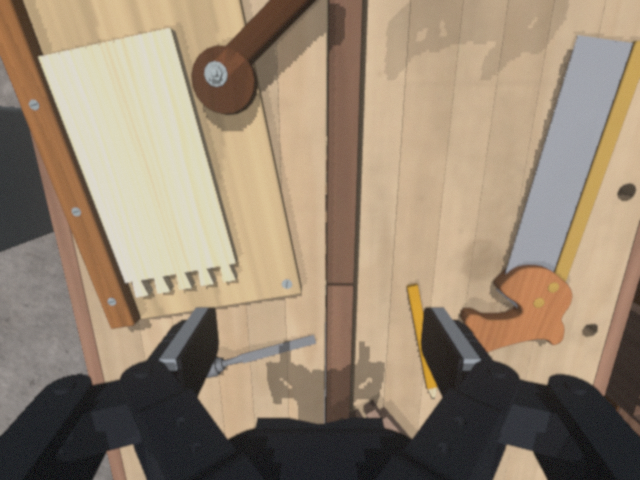

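The wrist view shows the pale board with corners near (40,58), (172,30) and (236,265). The fence strip runs from (10,0) to (125,325), with the cam's pivot bolt at (215,72). The arm runs up and right out of the frame, and the chisel's blade lies at (220–315, 340–365).

```bash
python3 - <<'E'
from h import *
import pickle
D=pickle.load(open('d0.pkl','rb')); d=D['wrist']; im=d['color']
for n,(u,v) in dict(board=(130,150),fence=(60,160),base=(240,200),cam=(235,90),arm=(280,25)).items(): print(n,im[v,u])
b=im.astype(int)
hsv=cv2.cvtColor(im,cv2.COLOR_BGR2HSV)
print(hsv[150,130],hsv[160,60],hsv[200,240])
# board mask
ref=lambda u,v:np.median(b[v-3:v+4,u-3:u+4].reshape(-1,3),0)
m=((b[...,0]>150)&(b[...,2]>215)).astype(np.uint8); 
n,l,s,c=cv2.connectedComponentsWithStats(m); k=l[150,130]; m=(l==k).astype(np.uint8)
m=cv2.morphologyEx(m,cv2.MORPH_OPEN,np.ones((5,5))); 
cs=max(cv2.findContours(m,0,1)[0],key=cv2.contourArea)
P=np.array([ray(d,u,v,28)[:2] for u,v in cs[:,0]])
r=cv2.minAreaRect(P.astype(np.float32)); print('board rect',r,cv2.boxPoints(r).round(1).tolist())
f=((hsv[...,0]<14)&(hsv[...,1]>120)).astype(np.uint8); f[:, 330:]=0
n,l,s,c=cv2.connectedComponentsWithStats(f); print(s[s[:,4]>300])
fm=(l==l[160,60]).astype(np.uint8)
for z in (33,):
  E=[]
  for v in range(20,300,20):
    us=np.where(fm[v])[0]
    if len(us): E.append(np.r_[v,us.min(),us.max(),ray(d,us.max(),v,z)[:2],ray(d,us.min(),v,z)[:2]])
  E=np.array(E); print(E.round(1))
  p=np.polyfit(E[:,4],E[:,3],1); print(p)
print('pivot',ray(d,215,72,37),ray(d,215,72,42),'chisel tip',ray(d,315,340,5))
for uv in [(300,292),(135,320),(122,326)]: print(uv,ray(d,*uv,15),ray(d,*uv,33))
E
python3 - <<'E'
import cv2
a=cv2.imread('pics/scene0.png')[160:310,130:400]; cv2.imwrite('pics/sc.png',cv2.resize(a,None,fx=2.9,fy=2.9,interpolation=cv2.INTER_CUBIC))
E
```

```text
board [190 217 221]
fence [ 74 113 160]
base [146 187 213]
cam [51 67 95]
arm [39 54 79]
[ 26  36 221] [ 14 137 160] [ 18  80 213]
board rect ((481.0315246582031, 33.78956604003906), (119.04219818115234, 237.7156524658203), 10.653229713439941) [[400.6000061035156, 139.60000610351562], [444.5, -94.0], [561.5, -72.0], [517.5999755859375, 161.60000610351562]]
[[     0      0    640    480 298439]
 [     0      0    134    328   5623]
 [   205      0    102    112   2969]]
[[ 20.    2.  639.  917.1 166.6 379.3 166.5]
 [ 40.    9.  639.  921.2 151.6 381.2 151.5]
 [ 60.    0.  639.  925.5 136.2 369.2 136. ]
 [ 80.    0.  639.  929.9 120.3 364.8 120.1]
 [100.    0.  639.  934.4 103.9 360.3 103.6]
 [120.    0.  639.  939.1  87.  355.6  86.6]
 [140.    0.  639.  943.9  69.5 350.8  69.1]
 [160.    0.  639.  948.9  51.4 345.8  50.9]
 [180.    0.  639.  954.1  32.7 340.6  32.2]
 [200.    0.  639.  959.4  13.3 335.3  12.7]
 [220.    0.  639.  964.9  -6.7 329.7  -7.4]
 [240.    0.  639.  970.7 -27.5 324.  -28.2]
 [260.    0.  639.  976.6 -49.  318.1 -49.9]
 [280.    0.  639.  982.8 -71.4 311.9 -72.3]]
[-2.75935259e-01  9.63072609e+02]
pivot [556.96948498 126.01970964  37.        ] [558.32948368 125.29115996  42.        ] chisel tip [ 642.49355473 -162.55540012    5.        ]
(300, 292) [626.07350009 -94.31473459  15.        ] [627.19090357 -85.6884916   33.        ]
(135, 320) [ 435.77943834 -129.94226086   15.        ] [ 446.47285262 -119.52316331   33.        ]
(122, 326) [ 419.48722594 -137.7968644    15.        ] [ 431.00049976 -126.98250612   33.        ]
```

View pics/sc.png

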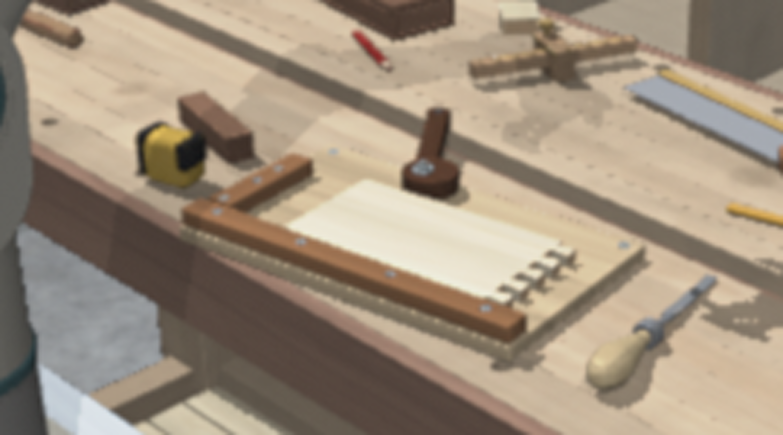

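```bash
python3 - <<'E'
from h import *
import pickle
D=pickle.load(open('d0.pkl','rb')); d=D['wrist']; im=d['color']; b=im.astype(int)
print('tips',ctrl.tips_ahead)
hsv=cv2.cvtColor(im,cv2.COLOR_BGR2HSV)
m=((abs(hsv[...,0].astype(int)-13)<=4)&(hsv[...,1]>112)&(hsv[...,2]>100)).astype(np.uint8)
n,l,s,c=cv2.connectedComponentsWithStats(m[:,:200]); fm=l==l[160,60]
E=[]
for v in range(30,310,10):
    us=np.where(fm[v])[0]
    if len(us): E.append(np.r_[v,us.min(),us.max(),ray(d,us.max()+.5,v,33)[:2],ray(d,us.min(),v,33)[:2]])
E=np.array(E); print(E[::4].round(1))
p=np.polyfit(E[:,4],E[:,3],1); print('face',p,np.abs(np.polyval(p,E[:,4])-E[:,3]).max()); q=np.polyfit(E[:,6],E[:,5],1); print('back',q)
ys=np.where(fm)[0]; print('rows',ys.min(),ys.max())
# arm
m=((hsv[...,2]<130)&(hsv[...,1]>90)&(hsv[...,0]<16)).astype(np.uint8)
A=[]
for v in range(0,34,3):
    us=[u for u in range(210,322) if m[v,u]]
    if us: A.append((v,us[0],us[-1]))
print(A)
A=np.array([[*ray(d,(a+c)/2,v,37)[:2]] for v,a,c in A if c<318]); print(A.round(1)); 
print('fit',cv2.fitLine(A.astype(np.float32),2,0,.01,.01).ravel())
print('chisel ferrule',ray(d,218,366,15))
E
python3 - <<'E'
import cv2
a=cv2.imread('pics/side0.png'); cv2.imwrite('pics/s1.png',a)
E
```

```text
tips 11.0
[[ 30.    0.   22.  394.7 159.1 375.6 159.1]
 [ 70.    7.   37.  400.  128.1 373.2 128.1]
 [110.   22.   52.  405.7  95.2 378.   95.2]
 [150.   38.   68.  412.6  60.1 384.   60.1]
 [190.   55.   83.  419.   22.6 391.4  22.6]
 [230.   71.   98.  426.  -17.6 398.3 -17.6]
 [270.   88.  113.  433.4 -60.8 406.8 -60.8]]
face [-1.78020065e-01  4.22995129e+02] 0.5505233180633695
back [-1.68833371e-01  3.95684891e+02]
rows 0 327
[(0, 270, 314), (3, 267, 310), (6, 265, 306), (9, 262, 303), (12, 259, 301), (15, 256, 298), (18, 253, 296), (21, 250, 291), (24, 246, 290), (27, 244, 285), (30, 242, 283), (33, 239, 280)]
[[625.1 179.8]
 [622.2 177.7]
 [619.6 175.6]
 [617.1 173.4]
 [615.  171.3]
 [612.4 169.1]
 [610.2 166.9]
 [606.8 164.7]
 [604.6 162.6]
 [601.6 160.3]
 [599.8 158.1]
 [597.2 155.9]]
fit [  0.7587327   0.6514021 610.96625   167.96123  ]
chisel ferrule [ 525.83484301 -192.22803917   15.        ]
```

View pics/side0.png

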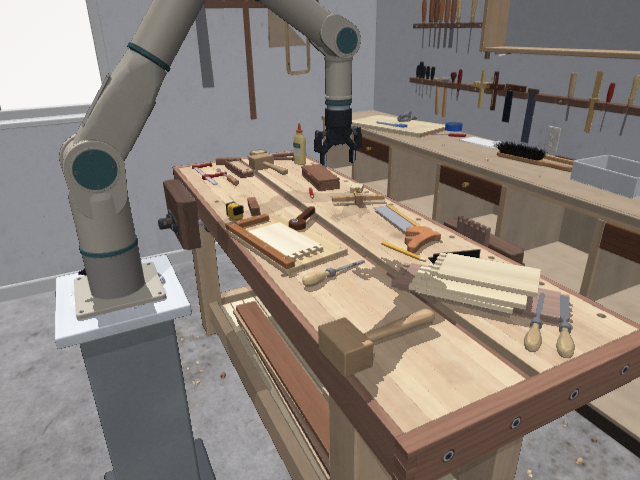

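The side view shows the same layout: tape and offcut are left of the jig, and the chisel is right of it and clear of the approach. The jig's yaw is about 0.176 rad, its origin about (489,74), and the lever is at about 0.17 rad. The board is about 65 mm short of the stop. Next I move behind the dovetail end.

carry_out(
  moves=[
    {"tx": -0.12,"ty": -0.16,"fingers": 0},
    {"tx": -0.12,"ty": -0.16,"fingers": 0},
    {"tx": -0.12,"ty": -0.16,"fingers": 0},
    {"twist": -0.056,"fingers": 0},
    {"tz": 0.15,"fingers": 0},
    {"tz": 0.15,"fingers": 0},
    {"fingers": 0},
    {"fingers": 0},
  ],
)

```text
validation failed for argument at $.mo...
```

Run:
```python
from h import *
import pickle
d=grab('wrist','w1.png'); pickle.dump(d,open('w1.pkl','wb'))
s=ctrl.read_state(); print(s['eef_pos'],s['tool_rot'],s['width'],s['clock'])
p=s['eef_pos']-np.array([489.3,74.3,0]); y=s['tool_rot'][2]-np.pi/2; c,n=np.cos(y),np.sin(y)
print(y,'jig',c*p[0]+n*p[1],-n*p[0]+c*p[1])
```

```text
[6.49644858e+02 4.82614012e-02 2.41708531e+02] [-3.14040154e+00 -3.08299059e-06  1.57082915e+00] 85.77864432061702 0.2
3.2825229716149096e-05 jig 160.34242048416442 -74.25700191555568
```

View pics/w1.png

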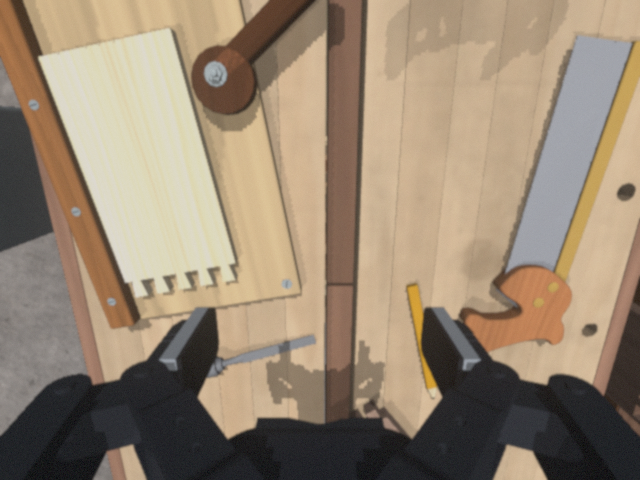

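The call was refused, probably because some keys were missing, so nothing moved and the view is unchanged. I'll send it again with every field filled in.

carry_out(
  moves=[
    {"tx": -0.12,"ty": -0.16,"tz": 0,"twist": 0,"fingers": 0},
    {"tx": -0.12,"ty": -0.16,"tz": 0,"twist": 0,"fingers": 0},
    {"tx": -0.12,"ty": -0.16,"tz": 0,"twist": 0,"fingers": 0},
    {"tx": 0,"ty": 0,"tz": 0,"twist": -0.056,"fingers": 0},
    {"tx": 0,"ty": 0,"tz": 0.15,"twist": 0,"fingers": 0},
    {"tx": 0,"ty": 0,"tz": 0.15,"twist": 0,"fingers": 0},
    {"tx": 0,"ty": 0,"tz": 0,"twist": 0,"fingers": 0},
    {"tx": 0,"ty": 0,"tz": 0,"twist": 0,"fingers": 0},
  ],
)

```text
clock: 1.2
eef_pos: [506.9, -108.1, 153.4]
tool_rot: [3.14, 0.001, 1.747]
force: [-0.2, 0.5, 0.5]
width: -0.2
gripper_force: 0.0
```

Run:
```python
from h import *
import pickle
d=grab('wrist','w2.png'); pickle.dump(d,open('w2.pkl','wb'))
p=ctrl.read_state()['eef_pos']
print(np.round(d['world_from_camera'],3).tolist()); print('tip px',proj(d,[p[0],p[1],19]))
```

```text
[[0.984, -0.167, -0.055, 491.746], [0.176, 0.938, 0.299, -32.206], [0.002, -0.304, 0.953, 284.659], [0.0, 0.0, 0.0, 1.0]]
tip px (np.float64(321.3533118286563), np.float64(234.22798549927214))
```

View pics/w2.png

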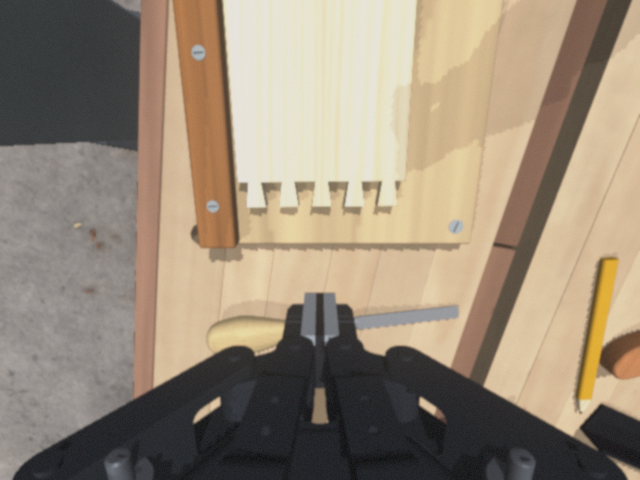

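The fingertips would land at pixel (321,234), between the tail ends at row 207 and the base edge at row 243. That is in line with the board's middle column, about 321. The chisel is at rows 305–350 and clear. Going down.

carry_out(
  moves=[
    {"tx": 0,"ty": 0,"tz": 0.14,"twist": 0,"fingers": 0},
    {"tx": 0,"ty": 0,"tz": 0.14,"twist": 0,"fingers": 0},
    {"tx": 0,"ty": 0,"tz": 0.13,"twist": 0,"fingers": 0},
    {"tx": 0,"ty": 0,"tz": 0,"twist": 0,"fingers": 0},
    {"tx": 0,"ty": 0,"tz": 0,"twist": 0,"fingers": 0},
  ],
)

```text
clock: 1.88
eef_pos: [507.1, -108.2, 31.1]
tool_rot: [3.14, 0.001, 1.747]
force: [-0.0, -0.2, 0.3]
width: 0.2
gripper_force: 0.0
```

carry_out(
  moves=[
    {"tx": 0.017,"ty": 0,"tz": 0,"twist": 0,"fingers": 0},
    {"tx": 0.017,"ty": 0,"tz": 0,"twist": 0,"fingers": 0},
    {"tx": 0.017,"ty": 0,"tz": 0,"twist": 0,"fingers": 0},
    {"tx": 0.017,"ty": 0,"tz": 0,"twist": 0,"fingers": 0},
    {"tx": 0.017,"ty": 0,"tz": 0,"twist": 0,"fingers": 0},
    {"tx": 0.017,"ty": 0,"tz": 0,"twist": 0,"fingers": 0},
    {"tx": 0.017,"ty": 0,"tz": 0,"twist": 0,"fingers": 0},
    {"tx": 0.017,"ty": 0,"tz": 0,"twist": 0,"fingers": 0},
    {"tx": 0.017,"ty": 0,"tz": 0,"twist": 0,"fingers": 0},
    {"tx": 0.017,"ty": 0,"tz": 0,"twist": 0,"fingers": 0},
    {"tx": 0.017,"ty": 0,"tz": 0,"twist": 0,"fingers": 0},
    {"tx": 0,"ty": 0,"tz": 0,"twist": 0,"fingers": 0},
  ],
)

```text
clock: 3.38
eef_pos: [495.9, -51.8, 29.2]
tool_rot: [-3.141, -0.001, 1.748]
force: [-0.1, -1.0, -0.9]
width: 0.1
gripper_force: 0.0
```

carry_out(
  moves=[
    {"tx": 0.017,"ty": 0,"tz": 0,"twist": 0,"fingers": 0},
    {"tx": 0.017,"ty": 0,"tz": 0,"twist": 0,"fingers": 0},
    {"tx": 0.01,"ty": 0,"tz": 0,"twist": 0,"fingers": 0},
    {"tx": 0,"ty": 0,"tz": 0,"twist": 0,"fingers": 0},
  ],
)

```text
clock: 3.88
eef_pos: [493.7, -39.2, 29.3]
tool_rot: [-3.141, -0.0, 1.747]
force: [0.1, 0.7, -0.7]
width: 0.1
gripper_force: 0.0
```

carry_out(
  moves=[
    {"tx": 0.01,"ty": 0,"tz": 0,"twist": 0,"fingers": 0},
    {"tx": 0.01,"ty": 0,"tz": 0,"twist": 0,"fingers": 0},
    {"tx": 0,"ty": 0,"tz": 0,"twist": 0,"fingers": 0},
  ],
)

```text
clock: 4.25
eef_pos: [493.1, -34.7, 29.4]
tool_rot: [3.141, 0.001, 1.746]
force: [0.8, -3.9, 0.7]
width: -0.2
gripper_force: 1.8
```

Run:
```python
from h import *
import pickle
d=grab('wrist','w3.png'); pickle.dump(d,open('w3.pkl','wb'))
```

```text
(no output)
```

View pics/w3.png

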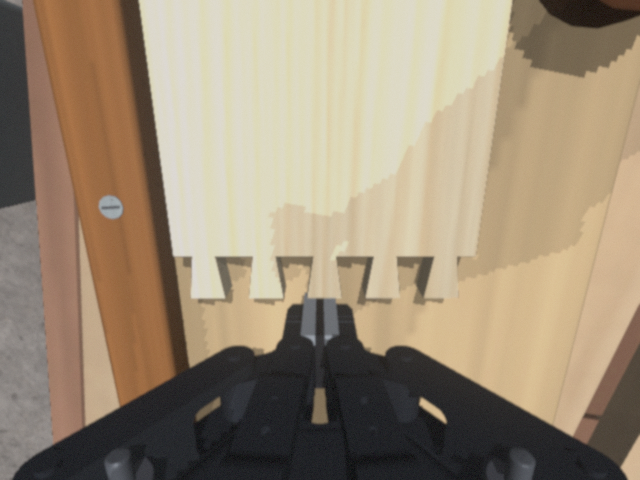

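The fingertip rests on the middle tail at (322,298) and the board lies parallel to the fence. The force is starting to rise, so I push a little further to confirm the stop.

carry_out(
  moves=[
    {"tx": 0.007,"ty": 0,"tz": 0,"twist": 0,"fingers": 0},
    {"tx": 0,"ty": 0,"tz": 0,"twist": 0,"fingers": 0},
  ],
)

```text
clock: 4.55
eef_pos: [493.1, -34.6, 29.4]
tool_rot: [3.141, 0.003, 1.744]
force: [1.4, -9.2, -1.3]
width: -0.1
gripper_force: 4.4
```

carry_out(
  moves=[
    {"tx": 0.007,"ty": 0,"tz": 0,"twist": 0,"fingers": 0},
    {"tx": 0,"ty": 0,"tz": 0,"twist": 0,"fingers": 0},
  ],
)

```text
clock: 4.8
eef_pos: [493.0, -34.5, 29.6]
tool_rot: [3.14, 0.005, 1.742]
force: [1.4, -13.1, 0.1]
width: 0.3
gripper_force: 6.6
```

The board is home: the position has stalled and the force has risen to 13 N. Now I back off, lift and move over to the lever.

carry_out(
  moves=[
    {"tx": -0.04,"ty": 0,"tz": 0,"twist": 0,"fingers": 0},
    {"tx": 0,"ty": 0,"tz": -0.18,"twist": 0,"fingers": 0},
    {"tx": 0,"ty": 0,"tz": -0.18,"twist": 0,"fingers": 0},
    {"tx": 0.159,"ty": 0.109,"tz": 0,"twist": 0,"fingers": 0},
    {"tx": 0.159,"ty": 0.109,"tz": 0,"twist": 0,"fingers": 0},
    {"tx": 0.159,"ty": 0.109,"tz": 0,"twist": 0,"fingers": 0},
    {"tx": 0.159,"ty": 0.109,"tz": 0,"twist": 0,"fingers": 0},
    {"tx": 0.159,"ty": 0.109,"tz": 0,"twist": 0,"fingers": 0},
    {"tx": 0,"ty": 0,"tz": 0,"twist": 0,"fingers": 0},
    {"tx": 0,"ty": 0,"tz": 0,"twist": 0,"fingers": 0},
  ],
)

```text
clock: 6.05
eef_pos: [612.4, 221.6, 136.7]
tool_rot: [-3.139, 0.0, 1.748]
force: [-0.1, -0.8, -0.3]
width: 0.0
gripper_force: 0.0
```

Run:
```python
from h import *
import pickle
d=grab('wrist','w4.png'); s=grab('scene','s4.png'); pickle.dump((d,s),open('w4.pkl','wb'))
p=ctrl.read_state()['eef_pos']
print(p,ctrl.read_state()['tool_rot'])
print(np.round(d['world_from_camera'],3).tolist()); print('tip px',proj(d,[p[0],p[1],22]))
print('offcut near corner',ray(s,214.5,213.5,0),'pivot px',proj(d,[557.5,125.7,38]))
a=s['color'][170:300,150:370]; b=cv2.resize(a,(490,290)); w=cv2.resize(d['color'],(400,300))
o=np.zeros((590,640,3),np.uint8); o[:290,:490]=b; o[290:590,:400]=w
cv2.imwrite('pics/c4.png',o)
```

```text
[612.86236766 219.9951456  137.11871873] [-3.14011849e+00  9.26314954e-04  1.74485788e+00]
[[0.984, -0.169, -0.052, 597.626], [0.176, 0.938, 0.299, 297.624], [-0.002, -0.303, 0.953, 267.967], [0.0, 0.0, 0.0, 1.0]]
tip px (np.float64(321.8334507348499), np.float64(243.89137893480475))
offcut near corner [506.54132029 334.82292499   0.        ] pivot px (np.float64(228.60800189492767), np.float64(353.7100340723173))
```

View pics/c4.png

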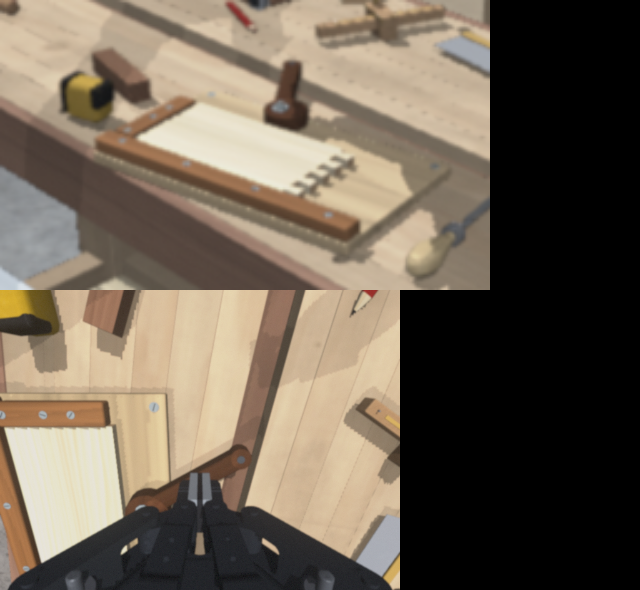

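The board's plain end sits against the end stop. The lever end, at composite (238,458), casts to (656,214), which is 132 mm from the pivot where 135 is expected, so the lever is at about 0.15 rad. The tip is clear on the arm's left side, so I go down and work out the arc.

carry_out(
  moves=[
    {"tx": 0,"ty": 0,"tz": 0.12,"twist": 0,"fingers": 0},
    {"tx": 0,"ty": 0,"tz": 0.12,"twist": 0,"fingers": 0},
    {"tx": 0,"ty": 0,"tz": 0.105,"twist": 0,"fingers": 0},
    {"tx": 0,"ty": 0,"tz": 0,"twist": 0,"fingers": 0},
    {"tx": 0,"ty": 0,"tz": 0,"twist": 0,"fingers": 0},
  ],
)

```text
clock: 6.78
eef_pos: [614.3, 221.3, 35.1]
tool_rot: [3.14, -0.0, 1.745]
force: [0.5, 0.2, 0.4]
width: -0.2
gripper_force: 0.0
```

```bash
cat > plan.py <<'E'
from h import *
import sys
psi=.176; piv=np.array([557.5,125.7])
def F(q,r=105,hx=7,hy=11):
    a=.70-q; n=np.array([-np.sin(a),np.cos(a)])
    return r*np.array([np.cos(a),np.sin(a)])+(11+hy*abs(n[1])+hx*abs(n[0]))*n
s=ctrl.read_state(); p=s['eef_pos'][:2]-piv
c,n=np.cos(psi),np.sin(psi); cur=np.array([c*p[0]+n*p[1],-n*p[0]+c*p[1]])
print(s['clock'],s['eef_pos'].round(1),s['tool_rot'].round(3),s['force'].round(1),'rel',cur.round(1),'F',[(q,F(q).round(1).tolist()) for q in (.15,1.0,1.7,2.0)])
from scipy.optimize import minimize_scalar
print('q est',minimize_scalar(lambda q:min(np.linalg.norm(F(q,r)-cur) for r in range(85,130)),bounds=(0,2.25),method='bounded').x)
for q in map(float,sys.argv[1:]):
    t=F(q); d=(t-cur)/300; print(q,'tx %.3f ty %.3f'%(d[1],d[0])); cur=t
E
python3 plan.py .15 .25 .35 .45 .55 .65 .75 .85 .95 1.05 1.15 1.25 1.35 1.45 1.55 1.65 1.7 1.75 1.8 1.85 1.9 1.95 2.0
```

```text
6.775 [614.3 221.3  35.1] [ 3.14  -0.     1.745] [0.5 0.2 0.4] rel [72.6 84.1] F [(0.15, [77.0, 75.4]), (1.0, [107.3, -8.5]), (1.7, [75.9, -76.0]), (2.0, [48.0, -95.6])]
q est 0.05808035532244079
0.15 tx -0.029 ty 0.014
0.25 tx -0.027 ty 0.024
0.35 tx -0.030 ty 0.021
0.45 tx -0.032 ty 0.018
0.55 tx -0.034 ty 0.015
0.65 tx -0.036 ty 0.011
0.75 tx -0.035 ty 0.007
0.85 tx -0.034 ty 0.004
0.95 tx -0.034 ty 0.001
1.05 tx -0.035 ty -0.003
1.15 tx -0.035 ty -0.006
1.25 tx -0.034 ty -0.010
1.35 tx -0.034 ty -0.013
1.45 tx -0.032 ty -0.017
1.55 tx -0.031 ty -0.020
1.65 tx -0.029 ty -0.024
1.7 tx -0.013 ty -0.013
1.75 tx -0.013 ty -0.014
1.8 tx -0.012 ty -0.015
1.85 tx -0.011 ty -0.015
1.9 tx -0.011 ty -0.016
1.95 tx -0.010 ty -0.017
2.0 tx -0.009 ty -0.017
```

carry_out(
  moves=[
    {"tx": -0.029,"ty": 0.014,"tz": 0,"twist": 0,"fingers": 0},
    {"tx": -0.027,"ty": 0.024,"tz": 0,"twist": 0,"fingers": 0},
    {"tx": -0.03,"ty": 0.021,"tz": 0,"twist": 0,"fingers": 0},
    {"tx": -0.032,"ty": 0.018,"tz": 0,"twist": 0,"fingers": 0},
    {"tx": -0.034,"ty": 0.015,"tz": 0,"twist": 0,"fingers": 0},
    {"tx": -0.036,"ty": 0.011,"tz": 0,"twist": 0,"fingers": 0},
    {"tx": -0.035,"ty": 0.007,"tz": 0,"twist": 0,"fingers": 0},
    {"tx": -0.034,"ty": 0.004,"tz": 0,"twist": 0,"fingers": 0},
    {"tx": -0.034,"ty": 0.001,"tz": 0,"twist": 0,"fingers": 0},
    {"tx": 0,"ty": 0,"tz": 0,"twist": 0,"fingers": 0},
  ],
)

```text
clock: 8.02
eef_pos: [663.2, 140.1, 33.9]
tool_rot: [3.141, 0.001, 1.745]
force: [0.3, 0.3, -0.6]
width: -0.1
gripper_force: 0.0
```

```bash
python3 plan.py 1.05 1.15 1.25 1.35 1.45 1.55 1.65 1.7 1.75 1.8 1.85 1.9 1.95 2.0
```

```text
8.025 [663.2 140.1  33.9] [3.141e+00 1.000e-03 1.745e+00] [ 0.3  0.3 -0.6] rel [106.6  -4.4] F [(0.15, [77.0, 75.4]), (1.0, [107.3, -8.5]), (1.7, [75.9, -76.0]), (2.0, [48.0, -95.6])]
q est 0.9624715509984826
1.05 tx -0.031 ty 0.001
1.15 tx -0.035 ty -0.006
1.25 tx -0.034 ty -0.010
1.35 tx -0.034 ty -0.013
1.45 tx -0.032 ty -0.017
1.55 tx -0.031 ty -0.020
1.65 tx -0.029 ty -0.024
1.7 tx -0.013 ty -0.013
1.75 tx -0.013 ty -0.014
1.8 tx -0.012 ty -0.015
1.85 tx -0.011 ty -0.015
1.9 tx -0.011 ty -0.016
1.95 tx -0.010 ty -0.017
2.0 tx -0.009 ty -0.017
```

carry_out(
  moves=[
    {"tx": -0.031,"ty": 0.001,"tz": 0,"twist": 0,"fingers": 0},
    {"tx": -0.035,"ty": -0.006,"tz": 0,"twist": 0,"fingers": 0},
    {"tx": -0.034,"ty": -0.01,"tz": 0,"twist": 0,"fingers": 0},
    {"tx": -0.034,"ty": -0.013,"tz": 0,"twist": 0,"fingers": 0},
    {"tx": -0.032,"ty": -0.017,"tz": 0,"twist": 0,"fingers": 0},
    {"tx": -0.031,"ty": -0.02,"tz": 0,"twist": 0,"fingers": 0},
    {"tx": -0.029,"ty": -0.024,"tz": 0,"twist": 0,"fingers": 0},
    {"tx": -0.013,"ty": -0.013,"tz": 0,"twist": 0,"fingers": 0},
    {"tx": -0.013,"ty": -0.014,"tz": 0,"twist": 0,"fingers": 0},
    {"tx": 0,"ty": 0,"tz": 0,"twist": 0,"fingers": 0},
  ],
)

```text
clock: 9.28
eef_pos: [641.9, 62.1, 34.0]
tool_rot: [3.141, -0.001, 1.747]
force: [1.2, 2.2, -0.0]
width: -0.2
gripper_force: 1.3
```

```bash
python3 plan.py 1.8 1.85 1.9 1.95 2.0 2.05
python3 - <<'E'
from h import *
d=grab('scene','s5.png'); cv2.imwrite('pics/c5.png',cv2.resize(d['color'][170:300,150:370],(660,390)))
E
```

```text
9.275 [641.9  62.1  34. ] [ 3.141e+00 -1.000e-03  1.747e+00] [ 1.2  2.2 -0. ] rel [ 72.  -77.4] F [(0.15, [77.0, 75.4]), (1.0, [107.3, -8.5]), (1.7, [75.9, -76.0]), (2.0, [48.0, -95.6])]
q est 1.7381712195209573
1.8 tx -0.020 ty -0.015
1.85 tx -0.011 ty -0.015
1.9 tx -0.011 ty -0.016
1.95 tx -0.010 ty -0.017
2.0 tx -0.009 ty -0.017
2.05 tx -0.008 ty -0.018
```

View pics/c5.png

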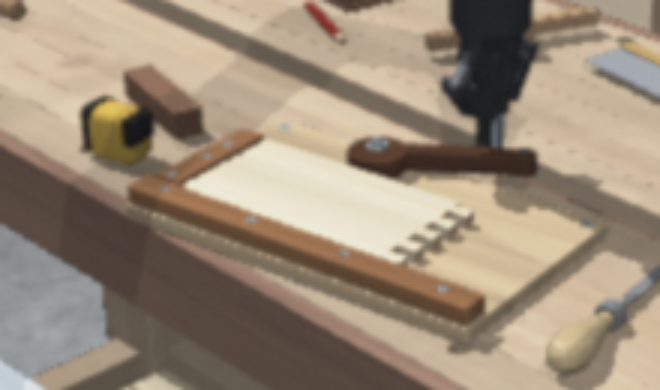

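The finger is behind the arm, which has swung round to about 1.74. The board is still at the stop, and the cam's drag is towards the stop. I keep pushing in small steps and watch the force.

carry_out(
  moves=[
    {"tx": -0.018,"ty": -0.015,"tz": 0,"twist": 0,"fingers": 0},
    {"tx": -0.011,"ty": -0.015,"tz": 0,"twist": 0,"fingers": 0},
    {"tx": -0.011,"ty": -0.016,"tz": 0,"twist": 0,"fingers": 0},
    {"tx": -0.01,"ty": -0.017,"tz": 0,"twist": 0,"fingers": 0},
    {"tx": 0,"ty": 0,"tz": 0,"twist": 0,"fingers": 0},
    {"tx": 0,"ty": 0,"tz": 0,"twist": 0,"fingers": 0},
  ],
)

```text
clock: 10.07
eef_pos: [628.1, 48.0, 34.5]
tool_rot: [3.136, -0.004, 1.749]
force: [4.1, 10.2, -0.6]
width: 0.0
gripper_force: 4.0
```

```bash
python3 plan.py 1.95 2.0 2.05
```

```text
10.075 [628.1  48.   34.5] [ 3.136 -0.004  1.749] [ 4.1 10.2 -0.6] rel [ 55.9 -88.9] F [(0.15, [77.0, 75.4]), (1.0, [107.3, -8.5]), (1.7, [75.9, -76.0]), (2.0, [48.0, -95.6])]
q est 1.9144405660350323
1.95 tx -0.014 ty -0.009
2.0 tx -0.009 ty -0.017
2.05 tx -0.008 ty -0.018
```

carry_out(
  moves=[
    {"tx": -0.002,"ty": -0.012,"tz": 0,"twist": 0,"fingers": 0},
    {"tx": -0.002,"ty": -0.014,"tz": 0,"twist": 0,"fingers": 0},
    {"tx": 0,"ty": 0,"tz": 0,"twist": 0,"fingers": 0},
    {"tx": 0,"ty": 0,"tz": 0,"twist": 0,"fingers": 0},
  ],
)

```text
clock: 10.58
eef_pos: [624.2, 45.3, 35.0]
tool_rot: [3.128, -0.003, 1.749]
force: [10.0, 9.3, -4.4]
width: -0.2
gripper_force: 6.5
```

```bash
python3 plan.py 2.0 2.05
```

```text
10.575 [624.2  45.3  35. ] [ 3.128e+00 -3.000e-03  1.749e+00] [10.   9.3 -4.4] rel [ 51.6 -90.9] F [(0.15, [77.0, 75.4]), (1.0, [107.3, -8.5]), (1.7, [75.9, -76.0]), (2.0, [48.0, -95.6])]
q est 1.9577158935006092
2.0 tx -0.016 ty -0.012
2.05 tx -0.008 ty -0.018
```

The push is now about 13 N normal to the arm, more than the 9 N given for firmly held. I back off outward, then lift.

carry_out(
  moves=[
    {"tx": 0.015,"ty": 0.05,"tz": 0,"twist": 0,"fingers": 0},
    {"tx": 0.015,"ty": 0.05,"tz": 0,"twist": 0,"fingers": 0},
    {"tx": 0,"ty": 0,"tz": -0.18,"twist": 0,"fingers": 0},
    {"tx": 0,"ty": 0,"tz": -0.18,"twist": 0,"fingers": 0},
    {"tx": 0,"ty": 0,"tz": -0.18,"twist": 0,"fingers": 0},
    {"tx": -0.15,"ty": 0,"tz": -0.05,"twist": 0,"fingers": 0},
    {"tx": -0.15,"ty": 0,"tz": 0,"twist": 0,"fingers": 0},
    {"tx": 0,"ty": 0,"tz": 0,"twist": 0,"fingers": 0},
    {"tx": 0,"ty": 0,"tz": 0,"twist": 0,"fingers": 0},
  ],
)

```text
clock: 11.7
eef_pos: [661.1, -34.0, 210.3]
tool_rot: [-3.14, -0.0, 1.746]
force: [0.3, 0.7, -0.0]
width: 0.1
gripper_force: 0.0
```

Run:
```python
from h import *
d=grab('wrist','w6.png'); s=grab('scene','s6.png')
o=np.zeros((590,640,3),np.uint8); o[:290,:490]=cv2.resize(s['color'][170:300,150:370],(490,290)); o[290:,:400]=cv2.resize(d['color'],(400,300))
cv2.imwrite('pics/c6.png',o)
```

```text
(no output)
```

View pics/c6.png

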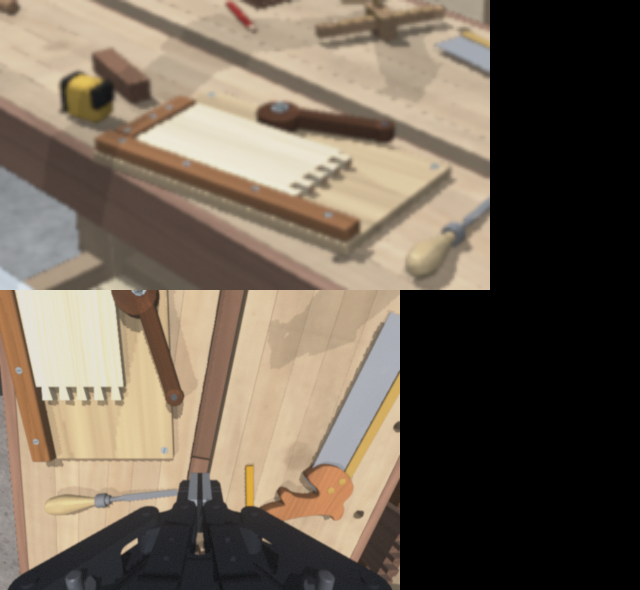

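The board is tight between the fence and the cam, with its plain end at the stop. The lever runs from composite (138,297) to (175,397), about 1.95 rad, and the robot is clear of everything. I'm handing it in.

```bash
python3 -c "
from cell import job
print(job.finish_job())"
```

```text
the job is handed in; nothing more can be done
None
```

The job is handed in, and no verdict came back: the board is against the end stop and clamped to the fence with the cam lever at about 1.95 rad (both judged from pictures and push forces), and the robot is clear.

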